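Load the last plate carrier and draw the sprung keeper rod

ROBOT

A 6-joint arm with a two-finger parallel gripper is mounted at the origin on a cart in front of the work surface, level with it; the furniture and walls round the work are solid. World frame = base frame: x ahead of the robot, y to its left, z up, the work surface at z = 0. Lengths are in mm, angles in rad, forces in N, time in s.
With the tool pointing down it reaches from about 325 to 875 mm from the base axis. Payload 4.4 kg.
Tool frame: the origin (TCP) lies midway between the tips of the shut fingers; the grasp point (between the pads) lies grip_point_offset behind it (grip_point_offset is the distance from the TCP to the grasp point, in mm); z points along the fingers, y is the line along which they close (so a half turn about z gives the same grasp; the last joint's range is limited). The gripper opens to 85 mm and grips with 20 to 120 N. Pads are 22 mm wide; open, the fingers measure 114 mm over their backs; the gripper's body (76 mm by 85 mm) begins 54 mm behind the grasp point. The pads swing forward as they close: fully open they stand 13 mm farther back than shut.
Start: joints at [-1.333, 0.207, 1.542, -0, 1.393, -0.15], TCP at [217.426, -532.309, 231.282] pointing down, gripper open.
Joint ranges: [-2.73, 2.73], [-0.86, 2.22], [0.23, 2.46], [-1.11, 4.25], [0.08, 2.63], [-2.82, 2.82]. Speed limits (rad/s): [2.79, 2.79, 3.14, 3.14, 3.14, 3.14].

INTERFACE

Orientations are given as a unit quaternion [x, y, z, w].
In Python, from cell import * gives the robot as it stands.
- The arm moves only by the tool servo_tool, never from a script. Its argument "commands" is one flat list of numbers, 7 for each row, row after row: the shift along the tool's x, y, z scaled (see below), then the turn, a rotation vector about the tool's x, y, z scaled (see below), then the closure, from -1 (fully open) to 1 (shut). In form: [x, y, z, ax, ay, az, jaw, x, y, z, ax, ay, az, jaw, ...]. A call has 1 to 10 rows; each row shifts and turns the commanded pose from where the row before left it, along the tool's axes as they then stand; what a row does not reach is not made up. The controller multiplies each number of a shift by 0.3 m and each number of a turn by 60 degrees. A row lasts 1/10 s, in which the tool goes at most 50 mm and 8.59 degrees, less where a joint would pass 70% of its speed; a pose out of reach is approached as far as the arm can. A call with a number of a shift or a turn outside -1 to 1 is refused whole. A call with a gripper value outside its range is refused whole. The fingers move at their own pace and stop on an object; "squeeze" is the grip in N (left out, the last holds). Time passes only in rows, so rows that do not move let the fingers close. It gives the time, the measured TCP pose, the force, the opening and the grip force at its end, in the units of the state.
- get_state(): the state, without advancing time (a new reading comes with each control period).
- capture(name): name is "side" or "top" or "wrist"; returns the picture (400x640x3 uint8, blue, green, red); there is no depth.
- calibration(name): a dict with "fovy" (degrees; the focal length in pixels is half the picture's height over the tangent of half this angle, whatever the lens; pixels are square), "cx", "cy" (the principal point, pixels), "eye" and "attitude" of the camera in the world. Camera axes: x right, y up, looking along -z (the intrinsics and any distortion apply to the point x, -y, -z); pixel columns grow to the right and rows downward; lengths in mm; the calibration is good to about 2 mm. The wrist camera is an equidistant fisheye: a pixel r from the principal point sees the ray r / f radians off the axis. A picture is of the moment at which its call begins: read the wrist's pose just before it. calibration takes no time and is no camera call; for the wrist camera it gives the pose at the moment of the call.
- close_job(): hands the job in; it is judged then, once.
The state is a dict: "clock": time; "q": joint angles; "joint_velocities": joint speeds; "effort": joint torques, N m; "position": TCP position; "tool_rot": TCP orientation; "ft_force": force on the tool from outside, world axes, zero at the start; "torque": the same for the moment, N m; "width": finger opening in mm; "grip_force": force on a finger pad.
Only numpy, scipy, OpenCV 4.12 (cv2) and the standard library are available. Lean on these libraries where they do the work, as an engineer would, in place of code of your own. Each camera call takes 0.05 s, during which the arm holds its last target. There are 200 camera calls.

TASK

Take the blue plate carrier that leans in the small draining stand and stand it upright on edge in the free slot of the dip rack, beside the two that are already there; lower it in, do not drop it, and let it go. Then pull the sprung telescoping keeper rod by its black tab out over the three carriers until the red band on the rod has just come fully out of its sleeve, and finish while holding it there, so that I can do up the lock screw. Leave the other two carriers standing in their slots and do not disturb the bottle, jar, marker and boss head around.

Things in the scene. Friction and masses are not known exactly. Their poses are not given: they have to be found in the camera images.
- dip_rack: Fixed grey rack on the bench; origin on the bench under the middle of three slots, x across, y along the rack, z up. Base 112 mm in x, y -78 to +150 mm, 12 mm thick. Slots at y +38, 0 (both taken) and -38 mm (free); each takes a carrier on edge, its width along x, its thickness along y, on a floor at z 12 mm.
- free_slot (a point): Middle of the free slot's floor (dip_rack x 0, y -38, z 12 mm); axes as dip_rack. The slot is 12 mm wide in y, between round-topped steel wire loops that stand at x 24 to 38 mm on both sides, up to z 50 mm (the middle, x -21 to +21 mm, is open for fingers). Low rims up to z 22 mm keep the carrier within 3.5 mm of x 0.
- tube_mouth (a point): Mouth of the fixed steel tube (15 mm thick, on two brackets up to z 100 mm) that holds the telescoping keeper rod: dip_rack x 0, y +94, z 90 mm; the tube runs from here along +y to y +196 mm. Axes as dip_rack.
- tab_grip (a point): Middle of the grip of the black pull tab on the rod's end; axes as dip_rack. Tab: upright block 24 mm in x, 14 mm in y (along the rod), from 22 mm below this point to 14 mm above. The rod's axis is 36 mm below it. Pushed in: dip_rack x 0, y +82, z 126 mm, 12 mm before the tube mouth. It pulls out along dip_rack -y, passing over the carriers (tops at z 76 mm).
- keeper_rod (a joint): How far the rod is pulled out along dip_rack -y (m): 0 pushed in, stop at 0.175. The spring pulls it back with 2.1 N at 0 and 7.4 N at 0.150; let go, it runs home. The middle sleeve follows by half the travel. The 8 mm red band on the rod begins to come out of the sleeve at 0.134 and has just come fully out at 0.150 (the mark).
- carrier_c: The carrier to load: blue frame, white plate, 90 mm wide (own x), 8 mm thick (own y), 64 mm high (own z), about 70 g. Origin: centre of its lower edge face; z to the ribbed upper edge. It leans in the draining stand, upper edge 20 degrees from upright toward the stand's -y. Either face may point either way in the rack.
- carrier_a: Same carrier, standing in the slot at dip_rack y +38 mm. Origin and axes as carrier_c.
- carrier_b: Same carrier, standing in the slot at dip_rack y 0. Origin and axes as carrier_c.
- drain_stand: Fixed grey stand, base 112 x 76 x 12 mm, origin on the bench under its centre. Carrier_c stands in it, lower edge centre at stand x 0, y +8, z 20 mm, between wire loops at its own x 24 to 38 mm on both sides, 44 mm up its back, 10 mm up its front; its middle is free on both faces. It is drawn out along its own leaning plane.
- white_bottle_orange_label: Bystander: white plastic bottle with white cap and orange label, 66 mm across, 140 mm high, behind the work. Origin under its centre.
- red_cap_jar: Bystander: white jar with red cap, 57 mm across, 92 mm high, behind the work. Origin under its centre.
- felt_marker: Bystander: felt marker lying near the bench's front edge, 134 mm long (own y), 17 mm thick. Origin under its centre.
- spare_boss: Bystander: small dark cast boss head lying behind the work, 30 x 69 x 28 mm. Origin under its centre.
There are look-alikes about, which are no part of the job. What is shaped like the carrier_b but brown is not meant.

How it is judged (in metres and radians):
On the way:
1. the loose carrier stands upright in the free slot and is let go, with the keeper rod still pushed in (horizontal distance between carrier_c and free_slot below 0.008 m and z of carrier_c in the frame of free_slot below 0.003 m and angle between carrier_c's own z axis and vertical below 0.15 rad and angle between the y axis of carrier_c and the y axis of dip_rack, either way round below 0.15 rad and contact force between the fingers and carrier_c below 0.1 N and linear speed of carrier_c below 0.03 m/s and value of joint keeper_rod below 0.02 m), for 0.2 s.
At the end, for the whole second after the job is handed in: The fingers hold the pull tab against the spring with the rod out 0.150 m (0.141 to 0.161: red band just out of the sleeve); all three carriers stand in their slots, within 8 mm of the place and 0.15 rad of upright, the rod touches none of them and the arm does not touch the loaded one (value of joint keeper_rod between 0.141 and 0.161 m and contact force between the fingers and keeper_rod above 1.5 N and contact force between each of keeper_rod, the arm and carrier_c below 0.2 N and horizontal distance between carrier_c and free_slot below 0.008 m and z of carrier_c in the frame of free_slot below 0.003 m and angle between each of carrier_c, carrier_a, carrier_b's own z axis and vertical below 0.15 rad and distance of each of carrier_a, carrier_b from where it was at the start of the episode below 0.008 m and contact force between keeper_rod and carrier_a below 0.2 N and contact force between keeper_rod and carrier_b below 0.2 N); the arm keeps its last pose, push and grip.
It fails at once if the loose carrier is dropped or thrown (faster than 0.5 m/s while out of the fingers) (linear speed of carrier_c above 0.5 m/s and contact force between the fingers and carrier_c below 0.05 N).
It fails at once if a carrier already in the rack is lifted out or knocked (distance of any of carrier_a, carrier_b from where it was at the start of the episode above 0.02 m).
It fails at once if a bystander is moved by more than 2 cm (distance of any of white_bottle_orange_label, red_cap_jar, felt_marker, spare_boss from where it was at the start of the episode above 0.02 m).
It also fails if it takes over 48 s, if anything falls off the work surface, if the arm or the gripper's body presses on something with over 40 N, if the wrist force passes 120 N, or if a joint passes its speed limit or range.

## Working session

There is one attempt and no reset: what is moved stays moved. The work goes in short steps, Python scripts to look and compute and a tool call to move; the robot and the scene stay as the last step left them, time stands still between calls to the robot, and variables do not carry over. Pictures are saved under pics/ and viewed, at most 10 in all, crops included, and the job is handed in when it is done.

Besides the shell and the picture viewer there is one more tool, called after "Emit:" in YAML: its name, and indented under it one key for each argument. servo_tool: Moves the arm, as the interface text tells. Shifts and turns lie within -1 to 1; 1 stands for 0.3 m of shift or 60 degrees of turn. Its arguments: {"type":"object","properties":{"commands":{"type":"array"},"squeeze":{"type":"number"}},"required":["commands"]}

```bash
ls; mkdir -p pics; python3 - <<'E'
from cell import *
import cv2
s=get_state();print(s)
for n in("side","top"):
    print(n,calibration(n)); cv2.imwrite(f"pics/{n}0.png",capture(n))
print(calibration("wrist"));cv2.imwrite("pics/w0.png",capture("wrist"))
E
```

```text
pics
{'clock': 0.0, 'q': array([-1.33351970e+00,  2.07435087e-01,  1.54299730e+00,  6.08867247e-06,
        1.39354058e+00, -1.50492801e-01]), 'joint_velocities': array([-0.00027207, -0.00020528,  0.00010145,  0.00081085, -0.00026707,
        0.00022983]), 'effort': array([ 7.24782021e-04, -3.83031142e+01, -2.91594833e+01, -2.09448249e-04,
        1.04543977e-02, -8.50079772e-06]), 'position': array([ 217.22895645, -531.53483373,  230.09667823]), 'tool_rot': array([ 9.81262574e-01,  1.92671599e-01, -4.86338051e-05, -1.18916657e-03]), 'ft_force': array([0.18600309, 0.01354823, 0.10538288]), 'torque': array([-0.02238617, -0.02878995, -0.02156955]), 'grip_force': 0.0, 'width': 85.22601629609133}
side {'fovy': 43.16183405024599, 'cx': 321.6263678689463, 'cy': 191.3926466686191, 'eye': array([  520.51800535, -1130.7604574 ,   697.97915832]), 'attitude': array([0.48957344, 0.00412302, 0.0134134 , 0.87184914])}
top {'fovy': 53.80481151842527, 'cx': 325.07700829780975, 'cy': 202.59784902190168, 'eye': array([ 396.12275469, -119.71462305, 1005.76434756]), 'attitude': array([ 0.04089791, -0.05139946, -0.70424125,  0.70691563])}
{'fovy': 65.70646984690485, 'cx': 318.1763888811501, 'cy': 198.01514209507653, 'eye': array([ 286.92692855, -504.64081016,  372.91578735]), 'attitude': array([-0.12258579,  0.08362815, -0.55087336,  0.8212902 ])}
```

View pics/side0.png

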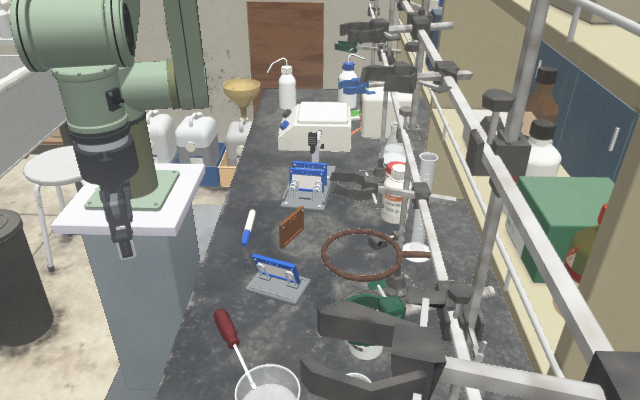

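View pics/top0.png

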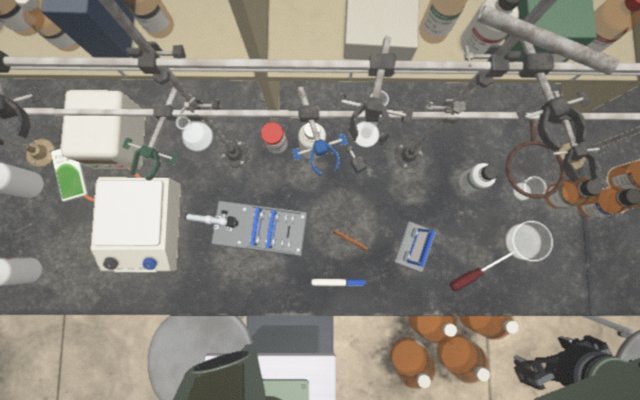

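Side: blue carriers in the rack near (308,180), the brown look-alike at (291,228), the blue carrier leaning in the small stand at (277,268). In the top view these sit at (264,229), (350,239) and (420,246), with the tab at (230,220). The blue one in the stand is the one meant: it is blue and leans in the draining stand. The brown one stands alone. I'll confirm this in an enlarged crop.

```bash
cat > h.py <<'E'
import numpy as np, cv2
from scipy.spatial.transform import Rotation as R
from cell import *
def ray(c,px,fish=False):
    f=200/np.tan(np.radians(c["fovy"]/2)); u=np.array([px[0]-c["cx"],px[1]-c["cy"]])/f
    if fish:
        r=np.linalg.norm(u); d=np.array([*(u/max(r,1e-9)*np.sin(r)),np.cos(r)])
    else: d=np.array([*u,1.])
    d=R.from_quat(c["attitude"]).apply(d*[1,-1,-1]); return np.array(c["eye"]),d/np.linalg.norm(d)
def atz(c,px,z,fish=False):
    e,d=ray(c,px,fish); return e+d*(z-e[2])/d[2]
def tri(rs):
    A=sum(np.eye(3)-np.outer(d,d) for e,d in rs); b=sum((np.eye(3)-np.outer(d,d))@e for e,d in rs)
    p=np.linalg.solve(A,b); return p,[np.linalg.norm((np.eye(3)-np.outer(d,d))@(p-e)) for e,d in rs]
def proj(c,P,fish=False):
    f=200/np.tan(np.radians(c["fovy"]/2)); v=R.from_quat(c["attitude"]).inv().apply(np.atleast_2d(P)-c["eye"])*[1,-1,-1]
    if fish:
        rr=np.hypot(v[:,0],v[:,1]);t=np.arctan2(rr,v[:,2]);u=v[:,:2]/np.maximum(rr,1e-9)[:,None]*t[:,None]
    else:u=v[:,:2]/v[:,2:]
    return u*f+[c["cx"],c["cy"]]
def crop(im,x0,y0,x1,y1,s):
    return cv2.resize(im[y0:y1,x0:x1],None,fx=s,fy=s,interpolation=cv2.INTER_CUBIC)
E
python3 - <<'E'
from h import *
t=cv2.imread("pics/top0.png");s=cv2.imread("pics/side0.png")
o=np.zeros((600,800,3),np.uint8)
def put(a,x,y): o[y:y+a.shape[0],x:x+a.shape[1]]=a
put(crop(t,185,195,315,260,4),0,0)      # 520x260
put(crop(t,385,210,445,275,4),530,0)    # 240x260
put(crop(s,275,125,340,210,4),0,260)    # 260x340
put(crop(s,240,245,315,305,5),270,270)  # 375x300
cv2.imwrite("pics/c0.png",o)
E
```

```text
(no output)
```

View pics/c0.png

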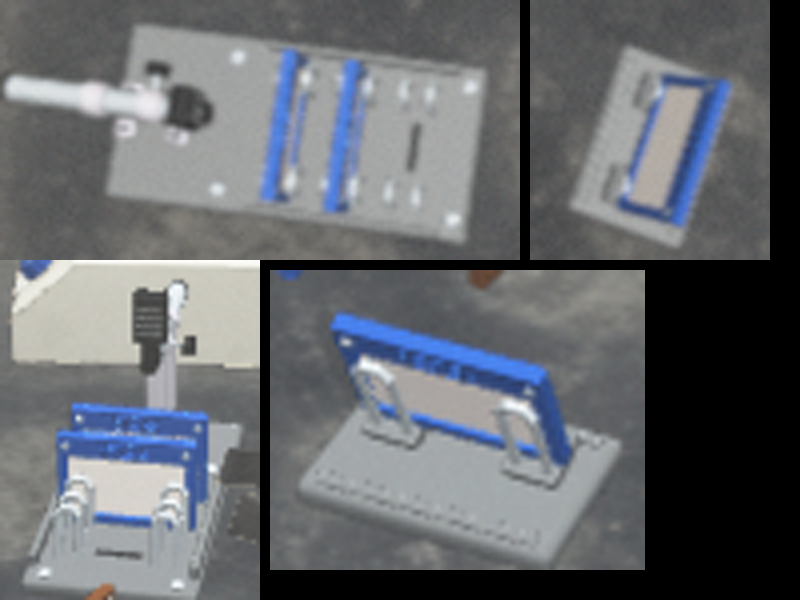

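The crop confirms the target: the blue carrier with its white plate leans in the grey stand (top crop, right; side crop, below). The rack has two carriers, a free slot with a dark slit, and the black tab beside the tube. Next I fit the poses from both views.

```bash
cat > fit.py <<'E'
from h import *
from scipy.optimize import least_squares
ct,cs=calibration("top"),calibration("side")
T1=lambda x,y:(x/4+185-.5+.125,y/4+195-.375); T2=lambda x,y:((x-530)/4+385-.375,y/4+210-.375)
S1=lambda x,y:(x/4+275-.375,(y-260)/4+125-.375); S2=lambda x,y:((x-270)/5+240-.4,(y-270)/5+245-.4)
def fit(obs,x0):
    def res(p):
        out=[]
        for c,P,px in obs:
            a=p[3]; X=[p[0]+np.cos(a)*P[0]-np.sin(a)*P[1],p[1]+np.sin(a)*P[0]+np.cos(a)*P[1],p[2]+P[2]]
            out+=list(proj(c,X)[0]-px)
        return out
    r=least_squares(res,x0,loss='soft_l1'); print(r.x.round(3),np.round(r.fun if 0 else res(r.x),1)); return r.x
rack=fit([(ct,(56,150,12),T1(135,25)),(ct,(56,-78,12),T1(487,70)),(ct,(-56,-78,12),T1(465,243)),(ct,(-56,150,12),T1(107,193)),
 (ct,(45,0,76),T1(357,62)),(ct,(-45,0,76),T1(335,210)),(ct,(45,38,76),T1(291,52)),(ct,(-45,38,76),T1(270,199)),
 (cs,(-45,0,76),S1(60,435)),(cs,(45,0,76),S1(197,443)),(cs,(-45,38,76),S1(73,407)),(cs,(45,38,76),S1(207,413)),
 (cs,(-56,-78,12),S1(25,582))],[450,0,0,0])
s20,c20=np.sin(np.radians(20)),np.cos(np.radians(20))
up=lambda x,t:(x,8-64*s20+t*c20,20+64*c20+t*s20)
stand=fit([(ct,(56,38,12),T2(628,45)),(ct,(-56,38,12),T2(570,208)),(ct,(-56,-38,12),T2(682,248)),
 (cs,(-56,-38,12),S2(303,482)),(cs,(56,-38,12),S2(550,552)),(cs,(56,38,12),S2(618,445)),
 (cs,up(-45,-4),S2(331,325)),(cs,up(45,-4),S2(546,378)),(ct,up(45,-4),T2(732,82)),(ct,up(-45,-4),T2(685,226))],[400,-300,0,0])
E
python3 fit.py
```

```text
[ 4.56896e+02 -5.54800e+00  3.36000e-01 -1.22000e-01] [-0.2 -0.4  1.1 -0.3  0.7  0.7 -0.4  1.7 -0.5 -0.8 -0.4  0.2  0.1 -0.3
 -0.3  0.9  0.3 -0.3  0.9  0.4 -0.  -0.2  0.5  0.9 -0.9 -0. ]
[ 4.17077e+02 -3.61845e+02  2.11100e+00 -3.55000e-01] [-0.6 -0.8 -0.6  0.4  0.2  1.2 -1.5 -0.3  0.6  0.9  2.5 -2.2  0.5 -0.
 -0.2  0.8  0.6  0.2  0.1  0.4]
```

```bash
cat > plan.py <<'E'
from h import *
def frame(o,yaw): return np.array(o,float),R.from_euler('z',yaw)
RACK=frame([456.9,-5.5,0],-.122); STAND=frame([417.1,-361.8,1],-.355)
def w(F,p): return F[0]+F[1].apply(p)
def toolrot(F,lean=0,flip=False): # lean deg: tool z=(0,sin,-cos) in F
    s,c=np.sin(np.radians(lean)),np.cos(np.radians(lean)); k=-1 if flip else 1
    return F[1]*R.from_matrix(np.array([[k,0,0],[0,-k*c,-k*s],[0,s,-c]]).T)
def rows(P,Q,n,jaw=None,st=None):
    """n rows to TCP P, rot Q"""
    s=st or get_state(); p0=s["position"]; q0=R.from_quat(s["tool_rot"]); rv=(q0.inv()*Q).as_rotvec()
    out=[];q=q0
    for i in range(n):
        out.append(np.r_[q.inv().apply((P-p0)/n)/300,np.degrees(rv/n)/60].round(4)); q=q*R.from_rotvec(rv/n)
    print("from",p0.round(1),"to",P.round(1),"dist",np.linalg.norm(P-p0).round(1),"turn",np.degrees(np.linalg.norm(rv)).round(1))
    for o in out: print(o.tolist())
E
python3 - <<'E'
from plan import *
import cell
print({k:getattr(cell,k) for k in dir(cell) if 'grip' in k.lower() or 'off' in k.lower()})
ct,cs=calibration("top"),calibration("side")
for n,a,b in [("blue clamp",(320,150),(352,85)),("dark clamp nearest rack",(303,150),(334,180)),("ring",(535,168),(362,254)),("ring brown left",(508,168),(322,254)),("bar low",(300,113),(420,200))]:
    print(n,[x if i else x.round() for i,x in enumerate(tri([ray(ct,a),ray(cs,b)]))])
s20,c20=np.sin(np.radians(20)),np.cos(np.radians(20))
for d in (110,50):
    print(w(STAND,[0,8-d*s20,20+d*c20]))
s=get_state();print(R.from_quat(s["tool_rot"]).inv().apply(np.array(calibration("wrist")["eye"])-s["position"]))
for fl in (0,1): rows(w(STAND,[0,8-130*s20,20+130*c20]),toolrot(STAND,20,fl),10+8*fl)
E
```

```text
{'grip_point_offset': 18.700000000000003}
blue clamp [array([ 566., -121.,  344.]), [np.float64(8.35975782559199), np.float64(8.359757825592034)]]
dark clamp nearest rack [array([578., -90., 115.]), [np.float64(56.08103765908072), np.float64(56.081037659080906)]]
ring [array([ 567., -551.,  240.]), [np.float64(1.3664379505956294), np.float64(1.3664379505954407)]]
ring brown left [array([ 540., -511.,  215.]), [np.float64(33.52417738317208), np.float64(33.524177383172216)]]
bar low [array([746., -70.,  34.]), [np.float64(8.231656863693534), np.float64(8.231656863693297)]]
[ 406.8036032  -389.5751666   124.36618829]
[ 413.9365776  -370.33352741   67.98463104]
[  74.7456298     1.0687837  -142.67596463]
from [ 217.3 -531.7  230.4] to [ 404.4 -396.   143.2] dist 247.1 turn 46.8
[0.0749, -0.0182, 0.0291, 0.0316, 0.0124, 0.0702]
[0.073, -0.0227, 0.0308, 0.0316, 0.0124, 0.0702]
[0.0707, -0.0269, 0.0325, 0.0316, 0.0124, 0.0702]
[0.0682, -0.0309, 0.0344, 0.0316, 0.0124, 0.0702]
[0.0653, -0.0347, 0.0363, 0.0316, 0.0124, 0.0702]
[0.0621, -0.0381, 0.0384, 0.0316, 0.0124, 0.0702]
[0.0587, -0.0412
[... 450 characters left out ...]
257]
[0.0396, 0.0111, 0.02, -0.0087, 0.022, -0.1257]
[0.0374, 0.016, 0.021, -0.0087, 0.022, -0.1257]
[0.0345, 0.0205, 0.022, -0.0087, 0.022, -0.1257]
[0.031, 0.0246, 0.023, -0.0087, 0.022, -0.1257]
[0.0269, 0.0282, 0.0239, -0.0087, 0.022, -0.1257]
[0.0225, 0.0313, 0.0248, -0.0087, 0.022, -0.1257]
[0.0176, 0.0337, 0.0255, -0.0087, 0.022, -0.1257]
[0.0124, 0.0354, 0.0262, -0.0087, 0.022, -0.1257]
[0.0071, 0.0365, 0.0267, -0.0087, 0.022, -0.1257]
[0.0016, 0.0368, 0.0272, -0.0087, 0.022, -0.1257]
[-0.0038, 0.0364, 0.0275, -0.0087, 0.022, -0.1257]
[-0.0092, 0.0353, 0.0276, -0.0087, 0.022, -0.1257]
[-0.0143, 0.0335, 0.0277, -0.0087, 0.022, -0.1257]
[-0.0192, 0.031, 0.0276, -0.0087, 0.022, -0.1257]
```

The first lift-off is clear of the clutter: the blue clamp is at about (566,-121,344) and the ring at x≥540. I keep the camera side outward and move to the pre-grasp pose.

Emit:
servo_tool:
  commands: [0.075, -0.018, 0.029, 0.032, 0.012, 0.07, 0.1, 0.073, -0.023, 0.031, 0.032, 0.012, 0.07, 0.1, 0.071, -0.027, 0.033, 0.032, 0.012, 0.07, 0.1, 0.068, -0.031, 0.034, 0.032, 0.012, 0.07, 0.1, 0.065, -0.035, 0.036, 0.032, 0.012, 0.07, 0.1, 0.062, -0.038, 0.038, 0.032, 0.012, 0.07, 0.1, 0.059, -0.041, 0.041, 0.032, 0.012, 0.07, 0.1, 0.055, -0.044, 0.043, 0.032, 0.012, 0.07, 0.1, 0.051, -0.047, 0.045, 0.032, 0.012, 0.07, 0.1, 0.047, -0.049, 0.047, 0.032, 0.012, 0.07, 0.1]
  squeeze: 30

```text
clock: 1.15
position: [405.0, -395.3, 142.9]
tool_rot: [0.969, -0.174, 0.028, -0.173]
ft_force: [0.5, -1.1, -0.2]
width: 38.4
grip_force: 0.0
```

```bash
cat > look.py <<'E'
from plan import *
import pickle,sys
s=get_state();c=calibration("wrist");im=capture("wrist")
pickle.dump((s,c),open(f"pics/{sys.argv[1]}.pkl","wb"))
print(s["clock"],s["position"].round(1),s["q"].round(2),s["width"].round(1),s["ft_force"].round(1))
cv2.imwrite(f"pics/{sys.argv[1]}.png",im)
E
python3 look.py w1
```

```text
Traceback (most recent call last):
  File "look.py", line 5, in <module>
    print(s["clock"],s["position"].round(1),s["q"].round(2),s["width"].round(1),s["ft_force"].round(1))
                                                            ^^^^^^^^^^^^^^^^
AttributeError: 'float' object has no attribute 'round'
```

```bash
sed -i 's/s\["width"\].round(1)/round(float(s["width"]),1)/' look.py; python3 look.py w1
```

```text
1.2 [ 406.2 -392.4  141. ] [-1.07  0.4   1.53  0.26  1.46  0.8 ] 38.7 [ 0.2  1.  -0.6]
```

View pics/w1.png

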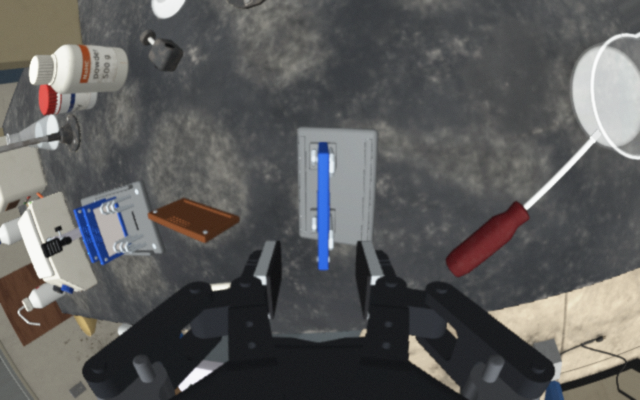

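Wrist view: the carrier is edge-on at columns 318–329, rows 142–270, between the pads (about columns 272 and 365). I compare this with the predicted position.

```bash
python3 - <<'E'
from plan import *
import pickle
s,c=pickle.load(open("pics/w1.pkl","rb"))
s20,c20=np.sin(np.radians(20)),np.cos(np.radians(20))
Q=toolrot(STAND,20)
for x in(45,-45):
    P=w(STAND,[x,8-64*s20,20+64*c20]); print("top edge",x,P.round(1),proj(c,P,True).round(1))
# measured edge ends -> in tool plane of upper edge
q=R.from_quat(s["tool_rot"]);p=s["position"]
im=cv2.imread("pics/w1.png").astype(int)
m=(im[...,0]>150)&(im[...,2]<90)
for r in range(130,285,8):
    cc=np.where(m[r,300:350])[0]+300
    if len(cc): print(r,cc.min(),cc.max(),end=' | ')
print()
d=lambda px:ray(c,px,True)
n=-q.as_matrix()[:,2]; P0=w(STAND,[0,8-64*s20,20+64*c20])
for px in((324,142),(323.5,270)):
    e,v=d(px); X=e+v*np.dot(P0-e,n)/np.dot(v,n); print("edge in tool coords",q.inv().apply(X-p).round(1),X.round(1))
print("rot err",np.degrees((q.inv()*Q).as_rotvec()).round(2))
E
```

```text
top edge 45 [ 454.5 -390.5   81.1] [[321.9 151.2]]
top edge -45 [ 370.1 -359.2   81.1] [[321.7 269.5]]
154 318 328 | 162 318 328 | 170 318 327 | 178 318 328 | 186 318 328 | 194 317 329 | 202 317 329 | 210 317 329 | 218 317 329 | 226 318 329 | 234 318 327 | 242 318 327 | 250 318 328 | 258 319 327 | 266 318 327 | 
edge in tool coords [51.2  4.7 62.6] [ 459.8 -393.8   80.3]
edge in tool coords [-45.2   5.   62.6] [ 369.4 -360.4   80.9]
rot err [-0.43  0.38 -0.18]
```

Emit:
servo_tool:
  commands: [0, 0.008, 0.03, 0, 0, 0, 0.1, 0, 0.007, 0.06, 0, 0, 0, 0.1, 0, 0, 0.06, 0, 0, 0, 0.1, 0, 0, 0.06, 0, 0, 0, 0.1, 0, 0, 0.06, 0, 0, 0, 0.1, 0, 0, 0.047, 0, 0, 0, 0.1, 0, 0, 0, 0, 0, 0, 0.1, 0, 0, 0, 0, 0, 0, 0.1]

```text
clock: 2.05
position: [413.6, -369.8, 52.9]
tool_rot: [0.969, -0.173, 0.029, -0.171]
ft_force: [0.2, 0.2, 0.6]
width: 38.2
grip_force: 0.0
```

```bash
python3 look.py w2; python3 - <<'E'
from h import *
a=cv2.imread("pics/w2.png")[100:400,160:480]
b=crop(capture("side"),240,215,320,315,5)
o=np.zeros((600,800,3),np.uint8); o[:300,:320]=a; o[:500,330:730]=b
cv2.imwrite("pics/c2.png",o)
E
```

```text
2.05 [ 413.6 -369.8   52.9] [-1.04  0.49  1.61  0.28  1.28  0.77] 38.2 [0.2 0.2 0.6]
```

View pics/c2.png

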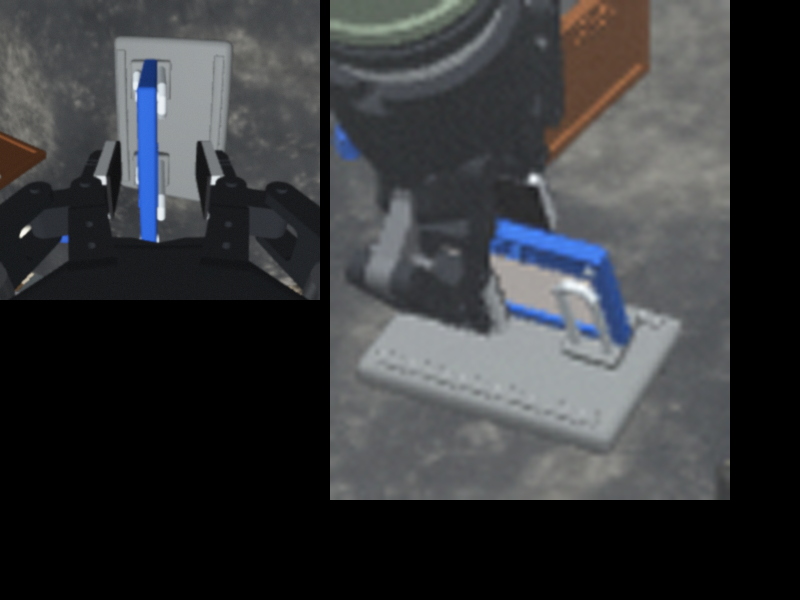

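The pads straddle the carrier, but in the wrist crop it sits left of the middle (column 147 against 159). I quantify that before closing.

```bash
python3 - <<'E'
from plan import *
import pickle
s20,c20=np.sin(np.radians(20)),np.cos(np.radians(20))
s,c=pickle.load(open("pics/w2.pkl","rb"))
print(get_state()["position"].round(1),get_state()["clock"])
q=R.from_quat(s["tool_rot"]);p=s["position"]
P0=w(STAND,[0,8-64*s20,20+64*c20])
print("predicted edge mid in tool",q.inv().apply(P0-p).round(1), "cam in tool",q.inv().apply(c["eye"]-p).round(1))
n=-q.as_matrix()[:,2]
for px in((308,190),(308,230),(309,330)):
    e,v=ray(c,px,True); X=e+v*np.dot(P0-e,n)/np.dot(v,n); print(q.inv().apply(X-p).round(1),X.round(1))
print(np.degrees((q.inv()*toolrot(STAND,20)).as_rotvec()).round(2))
E
```

```text
[ 414.1 -370.5   53.8] 2.15
predicted edge mid in tool [  0.4  -4.8 -28.3] cam in tool [  75.5    0.8 -143. ]
[ 43.4  -3.1 -28.3] [ 452.1 -391.2   80.4]
[ 26.8  -3.2 -28.3] [ 436.5 -385.3   80.5]
[-26.1  -3.5 -28.3] [ 387.  -366.8   80.8]
[-0.02  0.26  0.08]
```

Emit:
servo_tool:
  commands: [0, -0.011, 0.013, 0, 0, 0, 0.1, 0, 0, 0, 0, 0, 0, 0.4, 0, 0, 0, 0, 0, 0, 0.7, 0, 0, 0, 0, 0, 0, 1, 0, 0, 0, 0, 0, 0, 1, 0, 0, 0, 0, 0, 0, 1, 0, 0, 0, 0, 0, 0, 1]
  squeeze: 30

```text
clock: 2.85
position: [415.7, -364.4, 50.8]
tool_rot: [0.969, -0.173, 0.029, -0.172]
ft_force: [1.1, 3.9, 5.8]
width: 7.7
grip_force: 32.9
```

```bash
python3 - <<'E'
from plan import *
s=get_state();print(s["clock"],s["width"],s["grip_force"],s["position"].round(1),s["ft_force"].round(1))
s20,c20=np.sin(np.radians(20)),np.cos(np.radians(20))
q=R.from_quat(s["tool_rot"])
print("TCP in carrier frame(approx)",(STAND[1].inv().apply(s["position"]-STAND[0])).round(1))
E
```

```text
2.85 7.680902758071988 32.90531873703003 [ 415.7 -364.4   50.8] [1.1 3.9 5.8]
TCP in carrier frame(approx) [-0.4 -3.  49.8]
```

```bash
python3 - <<'E'
from plan import *
ct,cs=calibration("top"),calibration("side")
for n,a,b in [("blue ring near",(322,173),(337,88)),("blue ring near b",(322,173),(350,92)),("dark tip a",(296,155),(333,180)),("dark tip b",(357,166),(333,180)),("dark tip c",(360,168),(335,188)),("brown top L",(334,232),(304,209)),("brown top R",(367,248),(304,209))]:
    P,r=tri([ray(ct,a),ray(cs,b)]); print(n,P.round(),np.round(r,1)[0])
print("slot",w(RACK,[0,-38,12]).round(1))
s=get_state()
P=s["position"]-70*R.from_quat(s["tool_rot"]).as_matrix()[:,2]
print("withdraw to",P.round(1))
E
```

```text
blue ring near [ 531. -124.  337.] 4.4
blue ring near b [ 546. -124.  326.] 8.1
dark tip a [573. -73. 103.] 52.7
dark tip b [ 554. -204.  171.] 32.1
dark tip c [ 555. -212.  155.] 29.4
brown top L [ 453. -155.   54.] 3.5
brown top R [ 436. -227.  101.] 25.3
slot [452.3 -43.2  12. ]
withdraw to [ 407.7 -387.2  116.6]
```

Emit:
servo_tool:
  commands: [0, 0, -0.01, 0, 0, 0, 1, 0, 0, -0.02, 0, 0, 0, 1, 0, 0, -0.04, 0, 0, 0, 1, 0, 0, -0.05, 0, 0, 0, 1, 0, 0, -0.05, 0, 0, 0, 1, 0, 0, -0.05, 0, 0, 0, 1, 0, 0, -0.03, 0, 0, 0, 1]
  squeeze: 30

```text
clock: 3.55
position: [407.0, -392.6, 123.6]
tool_rot: [0.97, -0.173, 0.03, -0.169]
ft_force: [-0.8, -0.2, -0.6]
width: 7.5
grip_force: 32.3
```

```bash
python3 - <<'E'
from plan import *
ct,cs=calibration("top"),calibration("side")
for px in((332,181),(400,188)):
  e,d=ray(cs,px)
  for z in(100,150,200,250,300,350,400): P=e+d*(z-e[2])/d[2]; print(px,P.round(),proj(ct,P)[0].round())
for tgt in ([390,-300,150],): 
    rows(np.array(tgt,float),toolrot(RACK,0),5)
t=cv2.imread("pics/top0.png")
cv2.imwrite("pics/c3.png",crop(t,270,80,430,190,5))
E
```

```text
(332, 181) [ 520. -103.  100.] [312. 200.]
(332, 181) [ 520. -188.  150.] [351. 197.]
(332, 181) [ 520. -274.  200.] [394. 194.]
(332, 181) [ 520. -360.  250.] [443. 191.]
(332, 181) [ 520. -446.  300.] [498. 186.]
(332, 181) [ 520. -532.  350.] [561. 182.]
(332, 181) [ 520. -618.  400.] [634. 176.]
(400, 188) [ 677. -129.  100.] [323. 135.]
(400, 188) [ 664. -212.  150.] [361. 134.]
(400, 188) [ 651. -296.  200.] [403. 133.]
(400, 188) [ 638. -380.  250.] [450. 132.]
(400, 188) [ 625. -464.  300.] [504. 131.]
(400, 188) [ 612. -548.  350.] [566. 130.]
(400, 188) [ 598. -631.  400.] [638. 128.]
from [ 407.  -392.6  123.6] to [ 390. -300.  150.] dist 97.8 turn 23.7
[-0.032, -0.0568, 0.0016, -0.0655, -0.0076, -0.0437]
[-0.0293, -0.0582, -0.0021, -0.0655, -0.0076, -0.0437]
[-0.0267, -0.0592, -0.0059, -0.0655, -0.0076, -0.0437]
[-0.024, -0.0598, -0.0097, -0.0655, -0.0076, -0.0437]
[-0.0214, -0.06, -0.0137, -0.0655, -0.0076, -0.0437]
```

View pics/c3.png

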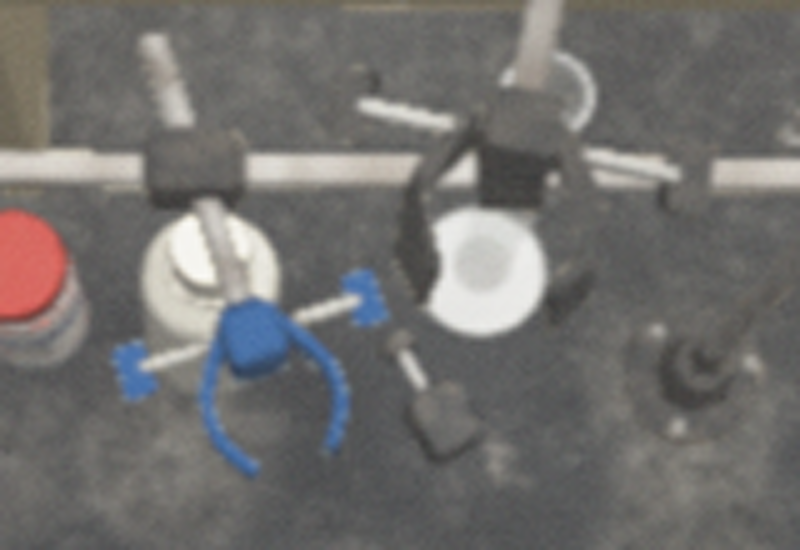

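The blue ring's tip, at top pixel (318,174), is about (531,-124,337). The dark clamp stays beyond x 600. I transit near x 390 to keep the wrist clear.

Emit:
servo_tool:
  commands: [-0.032, -0.057, 0.002, -0.066, -0.008, -0.044, 1, -0.029, -0.058, -0.002, -0.066, -0.008, -0.044, 1, -0.027, -0.059, -0.006, -0.066, -0.008, -0.044, 1, -0.024, -0.06, -0.01, -0.066, -0.008, -0.044, 1, -0.021, -0.06, -0.014, -0.066, -0.008, -0.044, 1, 0, 0, 0, 0, 0, 0, 1, 0, 0, 0, 0, 0, 0, 1]

```text
clock: 4.25
position: [390.3, -297.4, 149.0]
tool_rot: [0.998, -0.059, -0.001, -0.001]
ft_force: [-0.7, 0.5, -0.9]
width: 7.4
grip_force: 32.3
```

```bash
python3 - <<'E'
from plan import *
s=get_state();print(s["q"].round(2),s["width"],s["grip_force"])
Q=toolrot(RACK);rows(np.array([392,-110,140.]),Q,6)
s2=dict(s);s2["position"]=np.array([392,-110,140.]);s2["tool_rot"]=Q.as_quat()
rows(w(RACK,[0,-38,0])+[0,0,125],Q,4,st=s2)
E
```

```text
[-0.83  0.12  1.83 -0.    1.2   0.86] 7.369262660302815 32.26402044296265
from [ 390.3 -297.4  149. ] to [ 392. -110.  140.] dist 187.6 turn 0.3
[-0.0113, -0.1035, 0.0052, -0.0003, 0.0005, 0.0005]
[-0.0114, -0.1035, 0.0052, -0.0003, 0.0005, 0.0005]
[-0.0115, -0.1035, 0.0051, -0.0003, 0.0005, 0.0005]
[-0.0115, -0.1035, 0.0051, -0.0003, 0.0005, 0.0005]
[-0.0116, -0.1035, 0.0051, -0.0003, 0.0005, 0.0005]
[-0.0117, -0.1035, 0.005, -0.0003, 0.0005, 0.0005]
from [ 392. -110.  140.] to [452.3 -43.2 125. ] dist 91.2 turn 0.0
[0.0431, -0.0614, 0.0125, 0.0, 0.0, 0.0]
[0.0431, -0.0614, 0.0125, 0.0, 0.0, 0.0]
[0.0431, -0.0614, 0.0125, 0.0, 0.0, 0.0]
[0.0431, -0.0614, 0.0125, 0.0, 0.0, 0.0]
```

Emit:
servo_tool:
  commands: [-0.011, -0.1035, 0.005, 0, 0, 0, 1, -0.011, -0.1035, 0.005, 0, 0, 0, 1, -0.012, -0.1035, 0.005, 0, 0, 0, 1, -0.012, -0.1035, 0.005, 0, 0, 0, 1, -0.012, -0.1035, 0.005, 0, 0, 0, 1, -0.012, -0.1035, 0.005, 0, 0, 0, 1]

```text
clock: 4.85
position: [391.8, -110.0, 140.0]
tool_rot: [0.998, -0.061, -0.002, -0.002]
ft_force: [0.8, -0.4, -1.1]
width: 7.8
grip_force: 32.2
```

Emit:
servo_tool:
  commands: [0.043, -0.061, 0.012, 0, 0, 0, 1, 0.043, -0.061, 0.013, 0, 0, 0, 1, 0.043, -0.061, 0.012, 0, 0, 0, 1, 0.043, -0.061, 0.013, 0, 0, 0, 1, 0, 0, 0, 0, 0, 0, 1, 0, 0, 0, 0, 0, 0, 1, 0, 0, 0, 0, 0, 0, 1]

```text
clock: 5.55
position: [450.9, -44.0, 124.6]
tool_rot: [0.998, -0.06, -0.002, -0.002]
ft_force: [-0.3, 0.7, -1.2]
width: 8.0
grip_force: 32.2
```

```bash
python3 look.py w3; python3 - <<'E'
from h import *
a=cv2.imread("pics/w3.png")[60:400,170:470]
b=crop(capture("side"),270,120,350,220,5)
o=np.zeros((600,800,3),np.uint8); o[:510,:450]=cv2.resize(a,None,fx=1.5,fy=1.5,interpolation=2); o[:500,400:]=0; o[:510,:400]=cv2.resize(a,None,fx=1.5,fy=1.5,interpolation=2)[:,:400]; o[:500,400:]=b
cv2.imwrite("pics/c4.png",o)
E
```

```text
5.55 [450.9 -44.  124.6] [-0.29  0.07  1.93  0.    1.14  1.4 ] 8.0 [-0.3  0.7 -1.2]
```

View pics/c4.png

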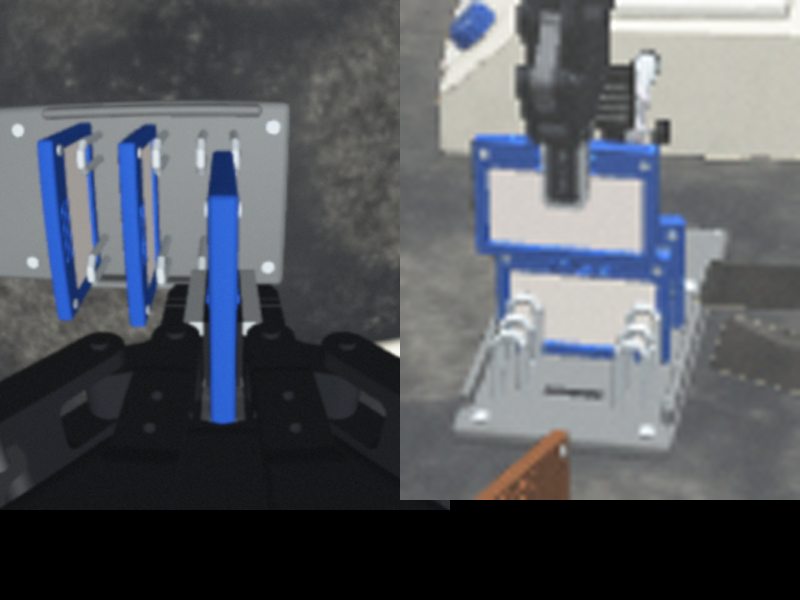

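The carrier is held level over the free slot. In the wrist crop the free slot's far loops are at (201,150) and (235,150), and the held carrier's far lower edge is at (213–234,153). Now I compute the offset in the rack frame.

```bash
python3 - <<'E'
from plan import *
import pickle
s,c=pickle.load(open("pics/w3.pkl","rb")); q=R.from_quat(s["tool_rot"]);p=s["position"]
W=lambda x,y:((x+.5)/1.5+170-.5,(y+.5)/1.5+60-.5)
for n,px,z in [("loop L far",(201,150),50),("loop R far",(235,150),50),("corner far -y (56,-78)",(288,103),12),("corner near (-56,-78)",(283,285),12),
 ("b far (45,0)",(126,144),76),("b near (-45,0)",(139,324.5),76),("a far (45,38)",(45,141.5),76),("a near(-45,38)",(67,319),76),
 ("c low far (45,-38)",(223.5,153),93),("c top far",(222.5,194),157),("c top near",(223.5,421),157)]:
    P=atz(c,W(*px),z,True); print(n,P.round(1),"rack",RACK[1].inv().apply(P-RACK[0]).round(1),"tool",q.inv().apply(P-p).round(1))
print("TCP in rack",RACK[1].inv().apply(p-RACK[0]).round(1), "rot err",np.degrees((q.inv()*toolrot(RACK)).as_rotvec()).round(2))
E
```

```text
loop L far [488.3 -39.   50. ] rack [ 35.2 -29.5  50. ] tool [36.9 -9.1 74.5]
loop R far [486.3 -55.   50. ] rack [ 35.2 -45.6  50. ] tool [36.9  7.  74.4]
corner far -y (56,-78) [502.3 -87.1  12. ] rack [ 55.  -75.4  12. ] tool [ 56.8  37.  112.2]
corner near (-56,-78) [392.8 -75.2  12. ] rack [-55.2 -77.   12. ] tool [-53.4  38.4 112.8]
b far (45,0) [499.5  -9.7  76. ] rack [42.8  1.  76. ] tool [ 44.3 -39.7  48.5]
b near (-45,0) [412.6   0.5  76. ] rack [-44.8   0.6  76. ] tool [-43.2 -39.4  49. ]
a far (45,38) [505.9  26.5  76. ] rack [44.8 37.7 76. ] tool [ 46.4 -76.4  48.7]
a near(-45,38) [418.3  36.9  76. ] rack [-43.5  37.4  76. ] tool [-41.9 -76.2  49.1]
c low far (45,-38) [493.6 -50.5  93. ] rack [ 41.9 -40.2  93. ] tool [43.3  1.4 31.4]
c top far [495.4 -50.5 157. ] rack [ 43.7 -40.  157. ] tool [ 44.8   1.  -32.6]
c top near [421.7 -42.  157. ] rack [-30.5 -40.5 157. ] tool [-29.4   1.4 -32.2]
TCP in rack [ -1.3 -38.9 124.6] rot err [-0.19  0.28  0.07]
```

Emit:
servo_tool:
  commands: [0.004, -0.004, 0, 0, 0, 0, 1, 0.003, -0.003, 0.02, 0, 0, 0, 1, 0, 0, 0.04, 0, 0, 0, 1, 0, 0, 0.04, 0, 0, 0, 1, 0, 0, 0.03, 0, 0, 0, 1, 0, 0, 0.02, 0, 0, 0, 1, 0, 0, 0.02, 0, 0, 0, 1, 0, 0, 0, 0, 0, 0, 1]

```text
clock: 6.45
position: [452.3, -40.5, 72.5]
tool_rot: [0.998, -0.06, -0.003, -0.002]
ft_force: [0.1, 0.1, -0.8]
width: 7.8
grip_force: 32.2
```

```bash
python3 - <<'E'
from plan import *
s=get_state();p=s["position"];q=R.from_quat(s["tool_rot"])
print(p.round(1),s["ft_force"].round(1),s["torque"].round(2),s["width"]); print("TCP in rack",RACK[1].inv().apply(p-RACK[0]).round(1), "rot err",np.degrees((q.inv()*toolrot(RACK)).as_rotvec()).round(2))
E
```

```text
[452.3 -40.5  72.5] [ 0.1  0.1 -0.8] [-0.02 -0.04  0.01] 7.837723267073769
TCP in rack [ -0.3 -35.3  72.5] rot err [-0.23  0.39  0.16]
```

Emit:
servo_tool:
  commands: [0, 0, 0.015, 0, 0, 0, 1, 0, 0, 0.015, 0, 0, 0, 1, 0, 0, 0.015, 0, 0, 0, 1, 0, 0, 0, 0, 0, 0, 1]

```text
clock: 6.85
position: [452.4, -40.5, 59.4]
tool_rot: [0.998, -0.06, -0.003, -0.002]
ft_force: [-0.9, -0.1, -0.7]
width: 7.5
grip_force: 32.2
```

```bash
python3 look.py w4; python3 - <<'E'
from h import *
o=np.zeros((600,800,3),np.uint8)
o[:600,:400]=crop(cv2.imread("pics/w4.png"),190,60,390,360,2)
o[:500,400:]=crop(capture("side"),275,120,355,220,5)
cv2.imwrite("pics/c5.png",o)
E
```

```text
6.85 [452.4 -40.5  59.4] [-0.28  0.18  1.97  0.    0.99  1.41] 7.5 [-0.9 -0.1 -0.7]
```

View pics/c5.png

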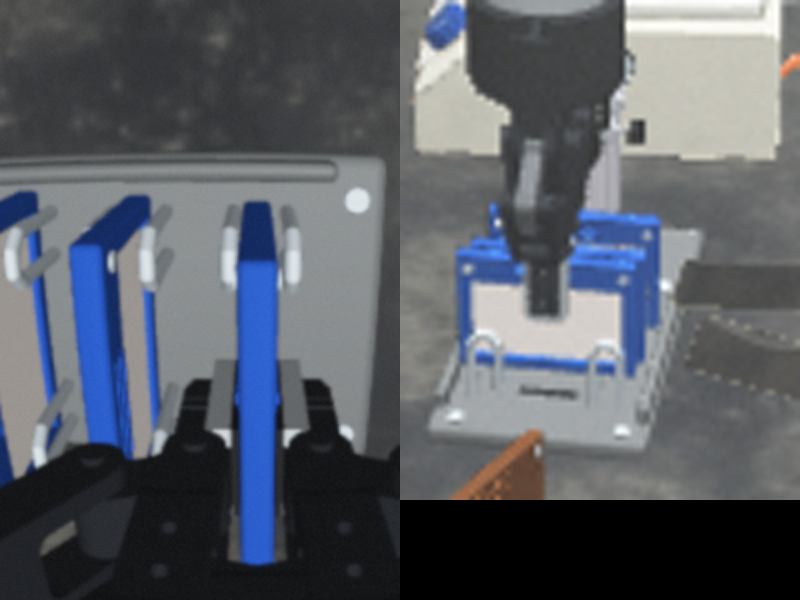

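The carrier is between the loops in the wrist crop (gap 238–285, carrier 245–272). I keep lowering slowly and watch the force.

Emit:
servo_tool:
  commands: [0, 0, 0.015, 0, 0, 0, 1, 0, 0, 0.015, 0, 0, 0, 1, 0, 0, 0.01, 0, 0, 0, 1, 0, 0, 0.004, 0, 0, 0, 1, 0, 0, 0, 0, 0, 0, 1]

```text
clock: 7.45
position: [452.6, -40.6, 46.5]
tool_rot: [0.998, -0.06, -0.003, -0.002]
ft_force: [-1.1, 1.0, -0.8]
width: 7.8
grip_force: 32.2
```

Emit:
servo_tool:
  commands: [0, 0, 0.004, 0, 0, 0, 1, 0, 0, 0, 0, 0, 0, 1]

```text
clock: 7.65
position: [452.9, -40.6, 45.7]
tool_rot: [0.998, -0.06, -0.002, -0.002]
ft_force: [-0.7, 0.4, -0.9]
width: 7.6
grip_force: 32.2
```

Emit:
servo_tool:
  commands: [0, 0, 0.004, 0, 0, 0, 1, 0, 0, 0, 0, 0, 0, 1]

```text
clock: 7.85
position: [453.2, -40.7, 44.8]
tool_rot: [0.998, -0.06, -0.002, -0.002]
ft_force: [-0.4, 0.1, 2.0]
width: 7.5
grip_force: 32.5
```

Emit:
servo_tool:
  commands: [0, 0, 0.003, 0, 0, 0, 1, 0, 0, 0, 0, 0, 0, 1]

```text
clock: 8.05
position: [453.2, -40.7, 44.8]
tool_rot: [0.998, -0.06, -0.002, -0.002]
ft_force: [-3.6, 0.9, 9.6]
width: 7.5
grip_force: 33.8
```

Emit:
servo_tool:
  commands: [0, 0, -0.002, 0, 0, 0, 0.85, 0, 0, 0, 0, 0, 0, 0.75, 0, 0, 0, 0, 0, 0, 0.65, 0, 0, 0, 0, 0, 0, 0.55, 0, 0, 0, 0, 0, 0, 0.55, 0, 0, 0, 0, 0, 0, 0.55, 0, 0, 0, 0, 0, 0, 0.55, 0, 0, 0, 0, 0, 0, 0.55]

```text
clock: 8.85
position: [452.9, -40.6, 44.1]
tool_rot: [0.998, -0.06, -0.002, -0.002]
ft_force: [0.3, 0.4, 0.2]
width: 19.4
grip_force: 0.0
```

```bash
python3 look.py w5; python3 - <<'E'
from h import *
o=np.zeros((600,800,3),np.uint8)
o[:600,:400]=crop(cv2.imread("pics/w5.png"),190,60,390,360,2)
o[:500,400:]=crop(capture("side"),275,120,355,220,5)
cv2.imwrite("pics/c6.png",o)
E
```

```text
8.85 [452.9 -40.6  44.1] [-0.28  0.21  1.98  0.    0.96  1.41] 19.4 [0.3 0.4 0.2]
```

View pics/c6.png

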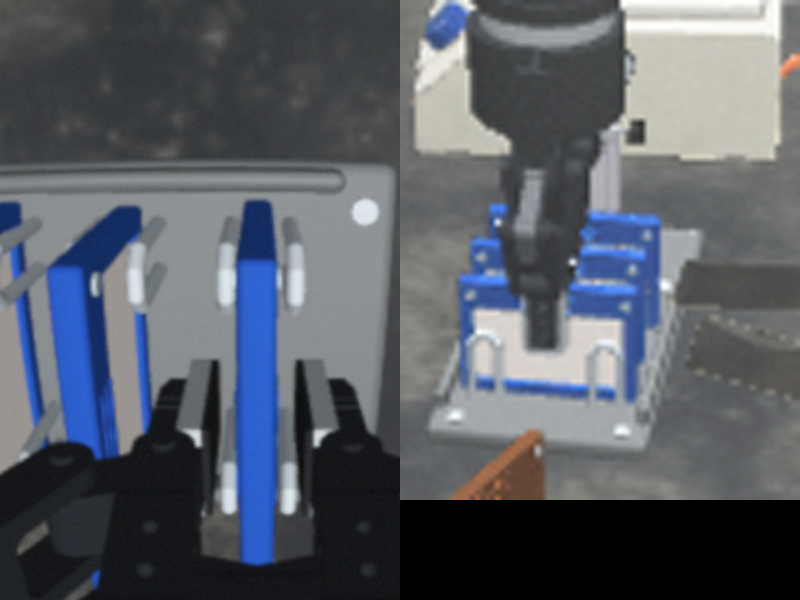

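Carrier c stands seated and released between its loops, with even gaps to the open fingers. I rise and check the tab's place from the first two pictures.

Emit:
servo_tool:
  commands: [0, 0, -0.02, 0, 0, 0, 0.55, 0, 0, -0.05, 0, 0, 0, 0.55, 0, 0, -0.08, 0, 0, 0, 0.55, 0, 0, -0.11, 0, 0, 0, 0.4, 0, 0, -0.11, 0, 0, 0, 0.2, 0, 0, -0.08, 0, 0, 0, 0.2, 0, 0, -0.03, 0, 0, 0, 0.2, 0, 0, 0, 0, 0, 0, 0.2]

```text
clock: 9.75
position: [454.5, -41.5, 189.7]
tool_rot: [0.998, -0.06, -0.0, -0.002]
ft_force: [-0.0, -0.1, -0.1]
width: 33.9
grip_force: 0.0
```

```bash
python3 - <<'E'
from plan import *
ct,cs=calibration("top"),calibration("side")
T1=lambda P:(np.array([(P[0]-185+.375)*4,(P[1]-195+.375)*4])); S1=lambda P:np.array([(P[0]-275+.375)*4,(P[1]-125+.375)*4+260])
for n,p in [("tube mouth",(0,94,90)),("tube end",(0,196,90)),("tab top +-",(12,75,140)),("",(-12,75,140)),("",(12,89,140)),("",(-12,89,140)),("tab low",(12,75,104)),("",(-12,75,104)),("rod end",(0,76,90))]:
    P=w(RACK,p); print(n,p,"top",T1(proj(ct,P)[0]).round(),"side",S1(proj(cs,P)[0]).round())
P,r=tri([ray(ct,(224.4,213)),ray(cs,(322,146))]); print("knob rack",RACK[1].inv().apply(P-RACK[0]).round(),np.round(r,1))
# tab front-left/right top corners measured: side (133,290),(168,290); tab top centre top view (190,107)
P,r=tri([ray(ct,(190/4+185,107/4+195)),ray(cs,(150/4+275,(290-260)/4+125))]); print("tab top rack",RACK[1].inv().apply(P-RACK[0]).round(1),np.round(r,1))
t=capture("top"); o=np.zeros((600,800,3),np.uint8); o[:560]=crop(t,190,175,350,287,5); cv2.imwrite("pics/t7.png",o)
s=get_state(); rows(w(RACK,[0,82,0])+[0,0,175],toolrot(RACK),6)
E
python3 look.py w7
```

```text
tube mouth (0, 94, 90) top [181. 112.] side [155. 354.]
tube end (0, 196, 90) top [ 6. 90.] side [178. 291.]
tab top +- (12, 75, 140) top [198.  88.] side [168. 300.]
 (-12, 75, 140) top [191. 131.] side [132. 297.]
 (12, 89, 140) top [173.  85.] side [171. 291.]
 (-12, 89, 140) top [166. 128.] side [135. 288.]
tab low (12, 75, 104) top [211.  94.] side [168. 349.]
 (-12, 75, 104) top [205. 135.] side [132. 347.]
rod end (0, 76, 90) top [211. 116.] side [150. 366.]
knob rack [ 21. 110.  91.] [0.2 0.2]
tab top rack [  0.6  75.8 144.4] [0.5 0.5]
from [453.4 -41.2 188.1] to [466.9  75.9 175. ] dist 118.6 turn 0.4
[-0.0003, -0.0655, 0.0075, -0.0006, 0.0007, 0.0004]
[-0.0003, -0.0655, 0.0075, -0.0006, 0.0007, 0.0004]
[-0.0003, -0.0655, 0.0074, -0.0006, 0.0007, 0.0004]
[-0.0004, -0.0655, 0.0074, -0.0006, 0.0007, 0.0004]
[-0.0004, -0.0655, 0.0074, -0.0006, 0.0007, 0.0004]
[-0.0004, -0.0655, 0.0073, -0.0006, 0.0007, 0.0004]
9.8 [453.4 -41.2 188.1] [-0.28 -0.01  1.87  0.    1.28  1.41] 34.3 [-0.9  0.3 -0.1]
```

The predicted tab outline (top 166–211 × 85–135, side 132–171 × 288–349) matches the crops within about 1 px. The lock screw at z 91 lies below the fingertips. I go above the tab.

Emit:
servo_tool:
  commands: [0, -0.065, 0.007, 0, 0, 0, 0.2, 0, -0.065, 0.007, 0, 0, 0, 0.2, 0, -0.066, 0.007, 0, 0, 0, 0.2, 0, -0.066, 0.008, 0, 0, 0, 0.2, 0, -0.066, 0.008, 0, 0, 0, 0.2, 0, -0.065, 0.007, 0, 0, 0, 0.2, 0, 0, 0, 0, 0, 0, 0.2, 0, 0, 0, 0, 0, 0, 0.2]

```text
clock: 10.65
position: [466.2, 75.9, 173.7]
tool_rot: [0.998, -0.059, -0.004, -0.002]
ft_force: [0.3, -0.0, -0.2]
width: 34.1
grip_force: 0.0
```

```bash
python3 look.py w8; python3 - <<'E'
from plan import *
import pickle
s,c=pickle.load(open("pics/w8.pkl","rb"));q=R.from_quat(s["tool_rot"]);p=s["position"]
print("TCP in rack",RACK[1].inv().apply(p-RACK[0]).round(1))
for P in [(12,75,140),(-12,75,140),(12,89,140),(-12,89,140)]: print(P,proj(c,w(RACK,P),True).round(1))
im=cv2.imread("pics/w8.png"); cv2.imwrite("pics/c8.png",crop(im,220,100,420,300,3))
E
```

```text
10.65 [466.2  75.9 173.7] [-0.02  0.05  1.84  0.    1.26  1.66] 34.1 [ 0.3 -0.  -0.2]
TCP in rack [ -0.6  81.9 173.7]
(12, 75, 140) [[328.1 211. ]]
(-12, 75, 140) [[327.5 246.6]]
(12, 89, 140) [[304.9 210.9]]
(-12, 89, 140) [[305.3 246.5]]
```

View pics/c8.png

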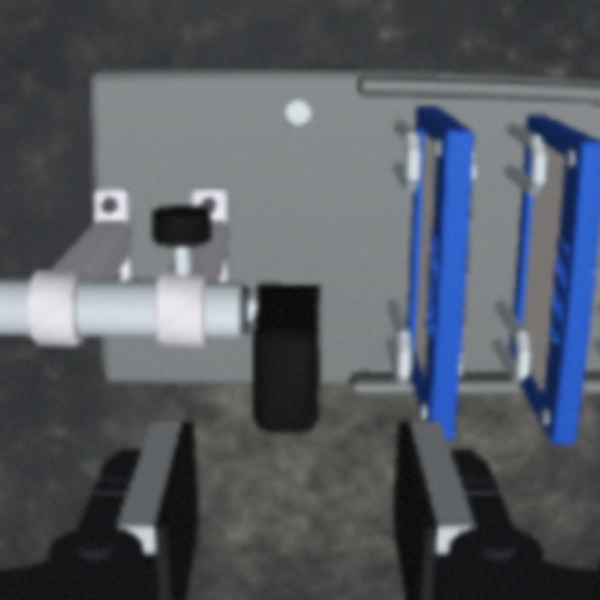

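Wrist view: the tab top spans crop columns 253–318 (pixels 304–326), centred between the pads and within 1 mm of the prediction. Descend and close.

Emit:
servo_tool:
  commands: [0, 0, 0.03, 0, 0, 0, 0.2, 0, 0, 0.05, 0, 0, 0, 0.2, 0, 0, 0.06, 0, 0, 0, 0.2, 0, 0, 0.05, 0, 0, 0, 0.2, 0, 0, 0.025, 0, 0, 0, 0.2, 0, 0, 0, 0, 0, 0, 0.2, 0, 0, 0, 0, 0, 0, 0.2]
  squeeze: 40

```text
clock: 11.4
position: [467.5, 75.8, 111.1]
tool_rot: [0.998, -0.06, -0.002, -0.002]
ft_force: [0.0, 0.1, 0.0]
width: 34.1
grip_force: 0.0
```

Emit:
servo_tool:
  commands: [0, 0, 0, 0, 0, 0, 0.4, 0, 0, 0, 0, 0, 0, 0.6, 0, 0, 0, 0, 0, 0, 0.8, 0, 0, 0, 0, 0, 0, 1, 0, 0, 0, 0, 0, 0, 1, 0, 0, 0, 0, 0, 0, 1, 0, 0, 0, 0, 0, 0, 1]
  squeeze: 40

```text
clock: 12.1
position: [468.1, 76.5, 112.0]
tool_rot: [0.998, -0.06, -0.001, -0.002]
ft_force: [-0.8, 2.5, 6.1]
width: 13.3
grip_force: 42.4
```

```bash
python3 - <<'E'
from plan import *
s=get_state();p=s["position"]
print(s["clock"],s["width"],s["grip_force"],s["ft_force"].round(1),"TCP in rack",RACK[1].inv().apply(p-RACK[0]).round(1))
rows(p+RACK[1].apply([0,-150,0]),R.from_quat(s["tool_rot"]),10)
E
```

```text
12.1 13.321533737522518 42.44696259498596 [-0.8  2.5  6.1] TCP in rack [  1.1  82.8 112. ]
from [468.1  76.5 112. ] to [449.8 -72.4 112. ] dist 150.0 turn 0.0
[-0.0001, 0.05, -0.0002, 0.0, 0.0, 0.0]
[-0.0001, 0.05, -0.0002, 0.0, 0.0, 0.0]
[-0.0001, 0.05, -0.0002, 0.0, 0.0, 0.0]
[-0.0001, 0.05, -0.0002, 0.0, 0.0, 0.0]
[-0.0001, 0.05, -0.0002, 0.0, 0.0, 0.0]
[-0.0001, 0.05, -0.0002, 0.0, 0.0, 0.0]
[-0.0001, 0.05, -0.0002, 0.0, 0.0, 0.0]
[-0.0001, 0.05, -0.0002, 0.0, 0.0, 0.0]
[-0.0001, 0.05, -0.0002, 0.0, 0.0, 0.0]
[-0.0001, 0.05, -0.0002, 0.0, 0.0, 0.0]
```

Emit:
servo_tool:
  commands: [0, 0.01, 0, 0, 0, 0, 1, 0, 0.03, 0, 0, 0, 0, 1, 0, 0.06, 0, 0, 0, 0, 1, 0, 0.06, 0, 0, 0, 0, 1, 0, 0.06, 0, 0, 0, 0, 1, 0, 0.06, 0, 0, 0, 0, 1, 0, 0.06, 0, 0, 0, 0, 1, 0, 0.06, 0, 0, 0, 0, 1, 0, 0.05, 0, 0, 0, 0, 1, 0, 0.02, 0, 0, 0, 0, 1]
  squeeze: 50

```text
clock: 13.1
position: [450.2, -63.3, 111.9]
tool_rot: [0.998, -0.06, -0.003, -0.003]
ft_force: [-4.0, 8.5, 13.3]
width: 13.5
grip_force: 51.1
```

Emit:
servo_tool:
  commands: [0, 0.02, 0, 0, 0, 0, 1, 0, 0.01, 0, 0, 0, 0, 1, 0, 0, 0, 0, 0, 0, 1, 0, 0, 0, 0, 0, 0, 1, 0, 0, 0, 0, 0, 0, 1]

```text
clock: 13.6
position: [449.2, -71.3, 111.9]
tool_rot: [0.998, -0.06, -0.003, -0.003]
ft_force: [-4.6, 7.6, 14.3]
width: 13.0
grip_force: 51.2
```

```bash
python3 look.py w9; python3 - <<'E'
from plan import *
import pickle
s,c=pickle.load(open("pics/w9.pkl","rb"));p=s["position"]; ct,cs=calibration("top"),calibration("side")
print(s["width"],s["grip_force"],s["ft_force"].round(1),"TCP in rack",RACK[1].inv().apply(p-RACK[0]).round(1))
t=capture("top");sd=capture("side")
for n,im,cc,f in(("wrist",cv2.imread("pics/w9.png"),c,True),("top",t,ct,False),("side",sd,cs,False)):
    i=im.astype(int); m=((i[...,2]>110)&(i[...,2]-i[...,1]>70)&(i[...,2]-i[...,0]>70)).astype(np.uint8)
    a,b=proj(cc,w(RACK,(0,-60,90)),f)[0],proj(cc,w(RACK,(0,94,90)),f)[0]
    N,L,st,ce=cv2.connectedComponentsWithStats(m)
    for k in range(1,N):
        d=ce[k]; t_=np.dot(d-a,b-a)/np.dot(b-a,b-a); off=np.linalg.norm(d-a-t_*(b-a))
        if off<15 and -.3<t_<1.3: 
            P=atz(cc,d,94,f); print(n,st[k].tolist(),ce[k].round(1),"rack",RACK[1].inv().apply(P-RACK[0]).round(1))
E
```

```text
13.6 [449.2 -71.3 111.9] [-0.35  0.1   1.94  0.01  1.11  1.34] 13.0 [-4.6  7.6 14.3]
13.01707262689827 51.19288086891174 [-4.6  7.6 14.3] TCP in rack [  0.4 -66.2 111.9]
wrist [180, 231, 12, 11, 125] [185.5 235.9] rack [ 1.6 13.5 94. ]
side [308, 160, 1, 2, 2] [308.  160.5] rack [-0.6 14.9 94. ]
```

```bash
python3 - <<'E'
from plan import *
import pickle
s,c=pickle.load(open("pics/w9.pkl","rb"))
im=cv2.imread("pics/w9.png")
Y=lambda x,r:RACK[1].inv().apply(atz(c,(x,r),92,True)-RACK[0]).round(1)[1]
for x in range(160,215,2): print(x,Y(x,236),im[236,x].tolist(), im[232:241,x].mean(0).round().astype(int).tolist())
m=lambda r:[x for x in range(165,205) if im[r,x,2]-im[r,x,1].astype(int)>40]
for r in range(228,246,2): 
    l=m(r); print(r,(l[0],l[-1]) if l else None)
E
```

```text
160 33.3 [238, 234, 234] [237, 232, 233]
162 31.8 [238, 233, 235] [237, 232, 233]
164 30.2 [238, 233, 234] [237, 232, 233]
166 28.7 [238, 233, 234] [236, 231, 232]
168 27.2 [238, 233, 234] [237, 231, 233]
170 25.7 [237, 233, 234] [236, 231, 232]
172 24.3 [224, 215, 216] [224, 217, 218]
174 22.8 [115, 108, 104] [119, 113, 109]
176 21.3 [98, 93, 87] [96, 90, 84]
178 19.9 [76, 73, 77] [77, 73, 73]
180 18.4 [44, 45, 160] [45, 45, 138]
182 17.0 [44, 47, 201] [42, 45, 187]
184 15.6 [45, 49, 202] [41, 45, 188]
186 14.2 [44, 47, 201] [41, 45, 187]
188 12.8 [41, 47, 199] [41, 45, 187]
190 11.4 [72, 73, 200] [58, 60, 187]
192 10.0 [208, 203, 213] [177, 173, 196]
194 8.6 [236, 232, 226] [221, 217, 209]
196 7.2 [235, 232, 226] [222, 218, 210]
198 5.9 [235, 232, 225] [221, 217, 209]
200 4.5 [235, 231, 225] [220, 216, 209]
202 3.2 [235, 231, 225] [220, 216, 208]
204 1.8 [234, 231, 223] [219, 215, 207]
206 0.5 [233, 230, 222] [219, 215, 207]
208 -0.8 [233, 229, 221] [218, 213, 206]
210 -2.1 [233, 230, 222] [218, 213, 205]
212 -3.4 [233, 229, 221] [218, 212, 204]
214 -4.7 [232, 229, 220] [218, 212, 203]
228 None
230 (181, 191)
232 (180, 191)
234 (180, 191)
236 (179, 191)
238 (180, 191)
240 (180, 191)
242 (183, 191)
244 None
```

The band runs from rack y 18.8 to 10.8 mm, its full 8 mm right at the sleeve's end (about 19 mm). TCP travel is 149 mm and the pull 7.6 N, so the rod is at the mark. I hand in.

```bash
python3 -c "
from cell import *
print(close_job())"
```

```text
the job is handed in; nothing more can be done
None
```

The job is handed in; no verdict came back. The blue carrier stands let go in the free slot, and the gripper is holding the keeper rod about 150 mm out with the red band just clear of its sleeve. I didn't re-check the other carriers or the bystanders after the pull.

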